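Fetch the stain-tablet jar from behind the laundry bottles

TASK

Clear the blue and the orange bottle out of the way into the grey side tray, so that both stand in it together; then fetch the yellow-lidded jar from behind them and stand it wholly on the round yellow stand, and after that put each bottle back, centred on the round mat of its own colour. Keep the bottles and the jar upright all the time, and leave everything standing and released.

Things in the scene. Friction and masses are not known exactly. Their poses are not given: they have to be found in the camera images.
- bottle_blue: round laundry bottle, blue body with a paper band and a white cap: body 68 mm diameter, straight from 0 to 125 mm, short shoulder, then the white cap, 34 mm diameter, from 136 to 170 mm (overall height 170 mm); about 0.45 kg. Starts standing on the mat of its colour, beside the other bottle (centres 86 mm apart), close in front of the jar (gap about 10 mm). Origin: centre of its underside, z up.
- bottle_orange: round laundry bottle, orange body with a paper band and a white cap: body 68 mm diameter, straight from 0 to 125 mm, short shoulder, then the white cap, 34 mm diameter, from 136 to 170 mm (overall height 170 mm); about 0.45 kg. Starts standing on the mat of its colour, beside the other bottle (centres 86 mm apart), close in front of the jar (gap about 10 mm). Origin: centre of its underside, z up.
- jar: small round jar of stain tablets, white body with a yellow lid as wide as the jar itself, 54 mm diameter all the way up, 62 mm tall, about 0.16 kg. Starts on the grey board behind the two bottles (farther from the robot), too close to them for a gripper to come down on it before they are cleared. Origin: centre of its underside, z up.
- mat_blue: thin round blue mat, 84 mm diameter, 3 mm thick, fixed on a 6 mm grey board (160 x 184 mm, fixed to the table; the jar starts on the same board). Home of the bottle of its colour. Origin: centre of its underside (6 mm above the table), z up.
- mat_orange: thin round orange mat, 84 mm diameter, 3 mm thick, fixed on a 6 mm grey board (160 x 184 mm, fixed to the table; the jar starts on the same board). Home of the bottle of its colour. Origin: centre of its underside (6 mm above the table), z up.
- side_tray: open grey tray fixed on the table, 140 x 240 mm outside, walls 5 mm thick, rim 14 mm high, floor 5 mm thick: room for both bottles side by side along its long axis. Lies to the left or the right. Origin: centre of its underside, at table level; x across (140 mm), y along (240 mm), z up.
- stand: round yellow disc fixed on the table, 84 mm diameter, 8 mm high, flat top: the jar's destination. Lies on the other side from the tray. Origin: centre of its underside, at table level.

How it is judged (in metres and radians):
On the way, in this order (a step that is already met when the one before it is completed fails the run):
1. both bottles stand in the side tray at the same time (x of bottle_blue in the frame of side_tray between -0.045 and 0.045 m and y of bottle_blue in the frame of side_tray between -0.095 and 0.095 m and z of each of bottle_blue, bottle_orange in the frame of side_tray below 0.015 m and angle between each of bottle_blue, bottle_orange's own z axis and vertical below 0.12 rad and linear speed of each of bottle_blue, bottle_orange below 0.02 m/s and angular speed of each of bottle_blue, bottle_orange below 0.2 rad/s and x of bottle_orange in the frame of side_tray between -0.045 and 0.045 m and y of bottle_orange in the frame of side_tray between -0.095 and 0.095 m), for 0.2 s.
2. the jar stands on the yellow stand while both bottles are still in the tray (all of step 1 and horizontal distance between jar and stand below 0.015 m and z of jar in the frame of stand between 0.003 and 0.014 m and angle between jar's own z axis and vertical below 0.1 rad and linear speed of jar below 0.02 m/s and angular speed of jar below 0.2 rad/s), for 0.2 s.
3. both bottles stand back on the mats of their own colours (horizontal distance between bottle_blue and mat_blue below 0.012 m and z of bottle_blue in the frame of mat_blue below 0.008 m and angle between each of bottle_blue, bottle_orange's own z axis and vertical below 0.1 rad and linear speed of each of bottle_blue, bottle_orange below 0.02 m/s and angular speed of each of bottle_blue, bottle_orange below 0.2 rad/s and horizontal distance between bottle_orange and mat_orange below 0.012 m and z of bottle_orange in the frame of mat_orange below 0.008 m), for 0.2 s.
At the end, for the whole second after the job is handed in: The jar stands upright at rest on the yellow stand, its centre within 15 mm of the stand's; each bottle stands upright at rest on the mat of its own colour, its centre within 12 mm of the mat's (all of step 3 and horizontal distance between jar and stand below 0.015 m and z of jar in the frame of stand between 0.003 and 0.014 m and angle between jar's own z axis and vertical below 0.1 rad and linear speed of jar below 0.02 m/s and angular speed of jar below 0.2 rad/s); the robot touches nothing.
It fails at once if a bottle or the jar is tipped by more than about 35 degrees (angle between any of bottle_blue, bottle_orange, jar's own z axis and vertical above 0.6 rad).
It also fails if it takes over 122 s, if anything falls off the work surface, if the arm or the gripper's body presses on something with over 40 N, if the wrist force passes 120 N, or if a joint passes its speed limit or range.

ROBOT

A 6-joint arm with a two-finger parallel gripper is mounted at the origin on the work surface. World frame = base frame: x ahead of the robot, y to its left, z up, the work surface at z = 0. Lengths are in m, angles in degrees, forces in N, time in s.
With the tool pointing down it reaches from about 0.25 to 0.725 m from the base axis. Payload 9.7 kg.
Tool frame: the origin (TCP) lies at the very end of the fingers, on their centre line; the grasp point (between the pads) lies 19 mm behind it; z points along the fingers, y is the line along which they close (so a half turn about z gives the same grasp; the last joint's range is limited). The gripper opens to 85 mm and grips with 20 to 120 N. Pads are 22 mm wide; open, the fingers measure 114 mm over their backs; the gripper's body (76 mm by 85 mm) begins 54 mm behind the grasp point. The pads swing forward as they close: fully open they stand 13 mm farther back than shut.
Start: joints at [70.417, 4.979, 10.078, 95.1, 0, 90], TCP at [0.184, 0.518, 0.231] pointing down, gripper open.
Joint ranges: [-179.16, 179.16], [-48.56, 103.87], [-65.8, 70.77], [-126.05, 130.52], [-82.76, 87.17], [-180, 180]. Speed limits (degrees/s): [127.2, 127.2, 147.25, 180, 180, 180].

INTERFACE

Orientations are given as [roll, pitch, yaw] about the fixed x, y, z axes, in that order (R = Rz(yaw) Ry(pitch) Rx(roll)).
In Python, from workcell import bot gives the robot as it stands.
- The arm moves only by the tool step_arm, never from a script. Its argument "targets" is a list of rows, each a list of 3 entries, a list of its own where there are three numbers: the opening, from 0 (shut) to 1 (fully open), then the shift along the world's x, y, z in mm, then the turn, a rotation vector about the world's x, y, z in rad. In form: [[grip, [tx, ty, tz], [wx, wy, wz]], ...]. A call has 1 to 8 rows; each row is the pose to reach, as a shift and turn from the pose commanded when the call began; what a row does not reach only later rows make up. A row lasts 1/10 s, in which the tool goes at most 50 mm and 8.59 degrees, less where a joint would pass 70% of its speed; a pose out of reach is approached as far as the arm can. A call with a gripper value outside its range is refused whole. The fingers move at their own pace and stop on an object; "force" is the grip in N (left out, the last holds). Time passes only in rows, so rows that repeat a pose let the fingers close. It gives the time, the measured TCP pose, the force, the opening and the grip force at its end, in the units of the state.
- bot.get_obs(): the state, without advancing time (a new reading comes with each control period).
- bot.camera(name): name is "side" or "top"; returns (picture, depth): 480x640x3 uint8, red, green, blue; 480x640 float32, m along the optical axis (not along the pixel's ray), 0 where there is no reading.
- bot.camera_params(name): a dict with "K" (3x3 intrinsics, pixels), "k1" (the pictures are not rectified: a ray, as slopes to the right and down, at radius r is drawn at 1 + k1 r^2 times it, then the intrinsics apply), "R" (3x3) and "t" (3): a world point X has camera coordinates R X + t. Camera axes: x right, y down, z forward; pixel columns grow to the right and rows downward; lengths in m; the calibration is good to about 2 mm. A picture is of the moment at which its call begins. camera_params takes no time and is no camera call.
- bot.job_done(): hands the job in; it is judged then, once.
The state is a dict: "time": time; "q": joint angles; "qd": joint speeds; "joint_efforts": joint torques, N m; "ee_pos": TCP position; "tcp_rot": TCP orientation; "wrist_force": force on the tool from outside, world axes, zero at the start; "torque": the same for the moment, N m; "opening": finger opening in m; "grasp_force": force on a finger pad.
Only numpy, scipy, OpenCV 4.12 (cv2) and the standard library are available. Lean on these libraries where they do the work, as an engineer would, in place of code of your own. Each camera call takes 0.05 s, during which the arm holds its last target. There are 200 camera calls.

## Working session

There is one attempt and no reset: what is moved stays moved. The work goes in short steps, Python scripts to look and compute and a tool call to move; the robot and the scene stay as the last step left them, time stands still between calls to the robot, and variables do not carry over. Pictures are saved under pics/ and viewed, at most 14 in all, crops included, and the job is handed in when it is done.

Besides the shell and the picture viewer there is one more tool, called after ">>>" as name(argument=value, ...), one argument or row to a line, values as JSON. step_arm: Moves the arm, as the interface text tells. Its arguments: {"type":"object","properties":{"targets":{"type":"array","items":{"type":"array"}},"force":{"type":"number"}},"required":["targets"]}

```bash
mkdir -p pics; python3 - <<'E'
from workcell import bot
import cv2
o=bot.get_obs();print({k:o[k] for k in('time','ee_pos','tcp_rot','opening','wrist_force')})
for n in('top','side'):
    p,d=bot.camera(n);cv2.imwrite(f'pics/{n}0.png',p[:,:,::-1]);c=bot.camera_params(n);print(n,c['K'],c['k1'],-c['R'].T@c['t'],c['R'])
E
```

```text
{'time': 0.0, 'ee_pos': array([0.18427567, 0.51795528, 0.230572  ]), 'tcp_rot': array([-1.79922293e+02, -8.26763690e-04,  1.60414332e+02]), 'opening': 0.08537655506273288, 'wrist_force': array([ 0.03526675, -0.19545727, -0.21920949])}
top [[585.92694589   0.         321.6366221 ]
 [  0.         585.92694589 237.80799597]
 [  0.           0.           1.        ]] -0.06154500198713219 [0.44370527 0.01561735 1.12662946] [[ 0.02876492 -0.9995716  -0.00540314]
 [-0.99440124 -0.02806545 -0.10187498]
 [ 0.1016797   0.00830331 -0.99478254]]
side [[590.52250777   0.         321.71549196]
 [  0.         590.52250777 231.09617708]
 [  0.           0.           1.        ]] -0.06402798987160933 [0.28950401 0.62916043 0.83114291] [[-0.93234892 -0.36138732 -0.01116657]
 [-0.26691027  0.70878268 -0.65298241]
 [ 0.24389424 -0.60582697 -0.75729075]]
```

View pics/top0.png

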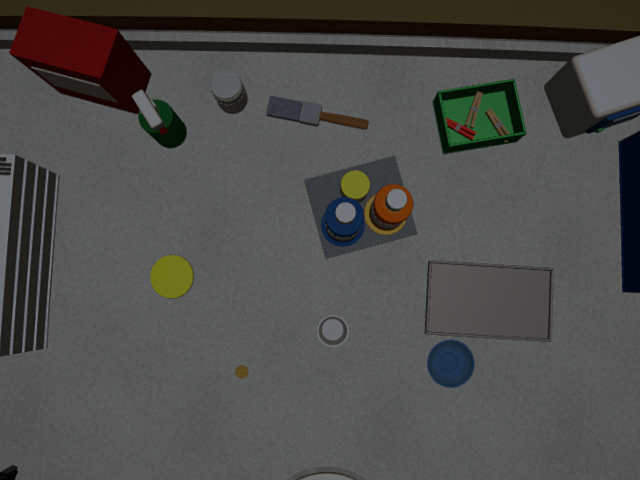

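View pics/side0.png

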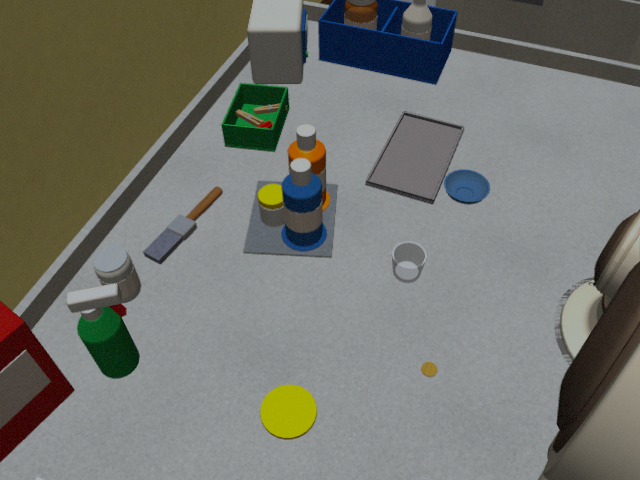

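The top view shows the blue cap at (346,212), the orange cap at (397,200), the jar lid at (355,185), the stand at (172,276) and the tray spanning (428..552, 262..340). The stand is to the left (+y) and the tray to the right. The side view shows the same layout. A bowl is next to the tray at (450,363).

```bash
cat > h.py <<'E'
from workcell import bot
import cv2, numpy as np
def rays(n,uv):
    c=bot.camera_params(n);uv=np.asarray(uv,float).reshape(-1,1,2)
    s=cv2.undistortPoints(uv,c['K'],np.array([c['k1'],0,0,0.]))[:,0]
    return -c['R'].T@c['t'],np.c_[s,np.ones(len(s))]@c['R']
def plane(n,uv,z):
    o,d=rays(n,uv);return o+d*((z-o[2])/d[:,2])[:,None]
def cloud(n,D):
    v,u=np.mgrid[:480,:640];o,d=rays(n,np.c_[u.ravel(),v.ravel()])
    return (o+d*D.ravel()[:,None]).reshape(480,640,3)
def blob(m,near=None,amin=60):
    cs=[c for c in cv2.findContours(m.astype(np.uint8),cv2.RETR_EXTERNAL,cv2.CHAIN_APPROX_NONE)[0] if cv2.contourArea(c)>amin]
    cen=lambda c:np.array(cv2.minEnclosingCircle(c)[0])
    return min(cs,key=lambda c:np.hypot(*(cen(c)-near)))
def circ(n,c,z):
    "least-squares circle of a contour cast on a plane"
    P=plane(n,cv2.convexHull(c)[:,0],z)[:,:2]
    A=np.c_[2*P,np.ones(len(P))];s=np.linalg.lstsq(A,(P**2).sum(1),rcond=None)[0]
    return s[:2],2*np.sqrt(s[2]+s[:2]@s[:2])
E
python3 - <<'E'
from h import *
p,D=bot.camera('top');h=cv2.cvtColor(p,cv2.COLOR_RGB2HSV).astype(int);H,S,V=h[...,0],h[...,1],h[...,2]
W=cloud('top',D)
print('depth z',W[212,346],W[200,397],W[185,355],W[276,172],W[300,490],W[300,300])
yel=(H>24)&(H<36)&(S>150)&(V>100)
for nm,m,near,z in(('stand',yel,(172,276),.008),('jar',yel,(355,185),.068),('capb',(S<70)&(V>130)&(W[...,2]>.165),(346,212),.179),('capo',(S<70)&(V>130)&(W[...,2]>.165),(397,200),.179)):
    c=blob(m,near);print(nm,cv2.contourArea(c),*circ('top',c,z))
tr=(W[...,2]>.008)&(W[...,2]<.025)&(W[...,1]<-.1)
try:
  c=blob(tr,(490,300),1000);r=cv2.minAreaRect(plane('top',c[:,0],.014)[:,:2].astype(np.float32));print('tray',r)
except Exception as e: print(e)
print('tray cor',plane('top',[(429,262),(552,267),(551,341),(426,333)],.014))
q,D2=bot.camera('side');h=cv2.cvtColor(q,cv2.COLOR_RGB2HSV).astype(int);H,S,V=h[...,0],h[...,1],h[...,2];W2=cloud('side',D2)
yel=(H>24)&(H<36)&(S>150)&(V>100)
c=blob(yel,(288,411));print('side stand',*circ('side',c,.008))
c=blob(yel&(W2[...,2]>.062),(272,195));print('side jar',*circ('side',c,.068))
for near in((301,167),(306,133)):
    c=blob((S<70)&(V>110)&(W2[...,2]>.174),near,30);print('side cap',cv2.contourArea(c),*circ('side',c,.179))
E
```

```text
depth z [ 0.58406344 -0.01503357  0.1788386 ] [ 0.60574375 -0.09768822  0.18200008] [ 0.65078328 -0.033868    0.06883571] [0.47642717 0.3101288  0.00608726] [ 0.44796402 -0.30016935  0.00510943] [ 0.43808138  0.06301789 -0.00101618]
stand 1356.0 [0.47621407 0.31152343] 0.08134345706229387
jar 573.0 [ 0.65270813 -0.03381665] 0.05123381857612872Traceback (most recent call last):
  File "<stdin>", line 7, in <module>
  File "h.py", line 15, in blob
    return min(cs,key=lambda c:np.hypot(*(cen(c)-near)))
ValueError: min() iterable argument is empty
```

```bash
python3 - <<'E'
from h import *
p,D=bot.camera('top');h=cv2.cvtColor(p,cv2.COLOR_RGB2HSV).astype(int);H,S,V=h[...,0],h[...,1],h[...,2]
W=cloud('top',D);print(h[212,346],h[200,397])
for nm,near in(('capb',(346,212)),('capo',(397,200))):
    c=blob((S<90)&(W[...,2]>.168),near,20);print(nm,cv2.contourArea(c),*circ('top',c,.179))
print('tray cor',plane('top',[(429,262),(552,267),(551,341),(426,333)],.014))
tr=(W[...,2]>.003)&(W[...,2]<.03)&(W[...,1]<-.1)&(W[...,0]>.3)
c=blob(cv2.medianBlur(tr.astype(np.uint8),3),(490,300),1000);print(cv2.minAreaRect(c),cv2.minAreaRect(plane('top',c[:,0],.010)[:,:2].astype(np.float32)))
q,D2=bot.camera('side');h=cv2.cvtColor(q,cv2.COLOR_RGB2HSV).astype(int);H,S,V=h[...,0],h[...,1],h[...,2];W2=cloud('side',D2)
yel=(H>24)&(H<36)&(S>150)&(V>100)
c=blob(yel,(288,411));print('side stand',*circ('side',c,.008))
c=blob(yel&(W2[...,2]>.062),(272,195));print('side jar',*circ('side',c,.068))
for near in((301,167),(306,133)):
    c=blob((S<90)&(W2[...,2]>.174),near,20);print('side cap',cv2.contourArea(c),*circ('side',c,.179))
E
```

```text
[109  17 121] [109  17 120]
capb 311.0 [ 0.58387024 -0.01352066] 0.03354740586748604
capo 314.0 [ 0.60828562 -0.09646877] 0.03414874410799839
tray cor [[ 0.5169337  -0.18067089  0.014     ]
 [ 0.51372967 -0.41743456  0.014     ]
 [ 0.37342718 -0.41469072  0.014     ]
 [ 0.38290958 -0.17666844  0.014     ]]
((489.6571044921875, 300.77410888671875), (128.85487365722656, 76.28553771972656), 3.8654611110687256) ((0.4468885064125061, -0.2985362112522125), (0.2470737248659134, 0.1447063684463501), 87.70011138916016)
side stand [0.47535757 0.3117494 ] 0.08270543023395914
side jar [ 0.6525051 -0.0314657] 0.05141473349069204
side cap 230.0 [ 0.58285246 -0.01023751] 0.03504693759320334
side cap 193.5 [ 0.60785916 -0.09329165] 0.035818136138872476
```

>>> step_arm(
  targets=[
    [1,[20,-29,0],[0,0,0]],
    [1,[45,-65,5],[0,0,0]],
    [1,[70,-101,10],[0,0,0]],
    [1,[97,-140,10],[0,0,0]],
    [1,[124,-180,10],[0,0,0]],
    [1,[151,-219,10],[0,0,0]],
    [1,[178,-258,10],[0,0,0]],
    [1,[205,-297,10],[0,0,0]],
  ],
  force=70,
)

```text
time: 1.05
ee_pos: [0.39, 0.2194, 0.2414]
tcp_rot: [180.0, 0.0, 160.4]
wrist_force: [0.7, 0.4, 0.2]
opening: 0.0854
grasp_force: 0.0
```

>>> step_arm(
  targets=[
    [1,[27,-39,0],[0,0,0]],
    [1,[54,-78,0],[0,0,0]],
    [1,[81,-117,0],[0,0,0]],
    [1,[108,-156,0],[0,0,0]],
    [1,[135,-195,0],[0,0,0]],
    [1,[162,-234,0],[0,0,0]],
    [1,[190,-274,0],[0,0,0]],
    [1,[210,-303,0],[0,0,0]],
  ],
)

```text
time: 1.85
ee_pos: [0.6004, -0.0844, 0.2406]
tcp_rot: [-180.0, -0.0, 160.3]
wrist_force: [0.4, 0.0, 0.6]
opening: 0.0857
grasp_force: 0.0
```

>>> step_arm(
  targets=[
    [1,[9,-13,-10],[0,0,0]],
    [1,[9,-13,-35],[0,0,0]],
    [1,[9,-13,-60],[0,0,0]],
    [1,[9,-13,-80],[0,0,0]],
    [1,[9,-13,-90],[0,0,0]],
    [1,[9,-13,-90],[0,0,0]],
  ],
)

```text
time: 2.45
ee_pos: [0.6074, -0.0942, 0.1497]
tcp_rot: [-180.0, -0.2, 160.4]
wrist_force: [0.0, 0.4, 0.4]
opening: 0.085
grasp_force: 0.0
```

>>> step_arm(
  targets=[
    [0.2,[0,0,0],[0,0,0]],
    [0.2,[0,0,0],[0,0,0]],
    [0.2,[0,0,0],[0,0,0]],
    [0.2,[0,0,0],[0,0,0]],
    [0.2,[0,0,0],[0,0,0]],
    [0.2,[0,0,0],[0,0,0]],
  ],
)

```text
time: 3.05
ee_pos: [0.6087, -0.0951, 0.1524]
tcp_rot: [-180.0, 0.1, 160.4]
wrist_force: [-1.8, -2.0, 6.1]
opening: 0.0324
grasp_force: 69.2
```

>>> step_arm(
  targets=[
    [0.2,[0,0,6],[0,0,0]],
    [0.2,[0,0,18],[0,0,0]],
    [0.2,[0,0,32],[0,0,0]],
    [0.2,[-4,-6,44],[0,0,0]],
    [0.2,[-12,-19,50],[0,0,0]],
    [0.2,[-24,-38,50],[0,0,0]],
    [0.2,[-38,-60,50],[0,0,0]],
    [0.2,[-53,-84,50],[0,0,0]],
  ],
)

```text
time: 3.85
ee_pos: [0.5542, -0.1802, 0.2016]
tcp_rot: [-180.0, 0.0, 160.4]
wrist_force: [0.0, -1.4, -5.1]
opening: 0.0324
grasp_force: 69.9
```

>>> step_arm(
  targets=[
    [0.2,[-15,-24,0],[0,0,0]],
    [0.2,[-30,-48,0],[0,0,0]],
    [0.2,[-45,-72,0],[0,0,0]],
    [0.2,[-60,-96,0],[0,0,0]],
    [0.2,[-75,-120,0],[0,0,0]],
    [0.2,[-90,-143,0],[0,0,0]],
    [0.2,[-101,-161,0],[0,0,0]],
    [0.2,[-109,-173,0],[0,0,0]],
  ],
)

```text
time: 4.65
ee_pos: [0.4446, -0.3536, 0.2016]
tcp_rot: [-180.0, 0.0, 160.3]
wrist_force: [0.9, -1.2, -5.0]
opening: 0.0322
grasp_force: 70.0
```

>>> step_arm(
  targets=[
    [0.2,[0,0,-5],[0,0,0]],
    [0.2,[0,0,-15],[0,0,0]],
    [0.2,[0,0,-28],[0,0,0]],
    [0.2,[0,0,-38],[0,0,0]],
    [0.2,[0,0,-44],[0,0,0]],
    [0.2,[0,0,-47],[0,0,0]],
    [0.2,[0,0,-49],[0,0,0]],
    [0.2,[0,0,-50],[0,0,0]],
  ],
)

```text
time: 5.45
ee_pos: [0.4465, -0.3518, 0.1514]
tcp_rot: [-180.0, 0.0, 160.4]
wrist_force: [-0.7, 0.5, -4.4]
opening: 0.0319
grasp_force: 70.2
```

>>> step_arm(
  targets=[
    [0.2,[0,0,-1],[0,0,0]],
    [0.2,[0,0,-2],[0,0,0]],
    [0.2,[0,0,-3],[0,0,0]],
    [0.2,[0,0,-4],[0,0,0]],
    [0.2,[0,0,-4],[0,0,0]],
  ],
)

```text
time: 5.95
ee_pos: [0.4467, -0.3522, 0.1484]
tcp_rot: [-180.0, 0.1, 160.4]
wrist_force: [-0.1, -0.0, 3.6]
opening: 0.0316
grasp_force: 71.2
```

>>> step_arm(
  targets=[
    [0.6,[0,0,0],[0,0,0]],
    [1,[0,0,0],[0,0,0]],
    [1,[0,0,0],[0,0,0]],
    [1,[0,0,10],[0,0,0]],
    [1,[0,0,30],[0,0,0]],
    [1,[0,0,55],[0,0,0]],
    [1,[7,17,70],[0,0,0]],
    [1,[21,51,75],[0,0,0]],
  ],
)

```text
time: 6.75
ee_pos: [0.4675, -0.302, 0.2248]
tcp_rot: [-179.9, 0.2, 160.3]
wrist_force: [-0.3, -0.3, 0.2]
opening: 0.0852
grasp_force: 0.0
```

>>> step_arm(
  targets=[
    [1,[16,39,0],[0,0,0]],
    [1,[32,79,0],[0,0,0]],
    [1,[48,119,0],[0,0,0]],
    [1,[64,159,0],[0,0,0]],
    [1,[80,199,0],[0,0,0]],
    [1,[96,239,0],[0,0,0]],
    [1,[108,270,0],[0,0,0]],
    [1,[116,289,0],[0,0,0]],
  ],
)

```text
time: 7.55
ee_pos: [0.584, -0.0093, 0.2229]
tcp_rot: [180.0, 0.0, 160.5]
wrist_force: [-0.3, -0.2, 0.1]
opening: 0.0854
grasp_force: 0.0
```

```bash
python3 - <<'E'
from h import *
o=bot.get_obs();print(o['time'],o['ee_pos'],o['opening'])
p,D=bot.camera('top');cv2.imwrite('pics/top1.png',p[150:400,250:600,::-1]);h=cv2.cvtColor(p,cv2.COLOR_RGB2HSV).astype(int);S=h[...,1];W=cloud('top',D)
m=(S<90)&(W[...,2]>.160)&(W[...,2]<.19)&(W[...,1]<-.3)
ys,xs=np.nonzero(m);print(len(xs))
c=blob(m,(520,300),20);print('capo',cv2.contourArea(c),*circ('top',c,.175))
E
```

```text
7.55 [ 0.58395051 -0.00930616  0.22291591] 0.0853882132793542
371
capo 341.0 [ 0.44663234 -0.35128101] 0.035284517319727655
```

View pics/top1.png

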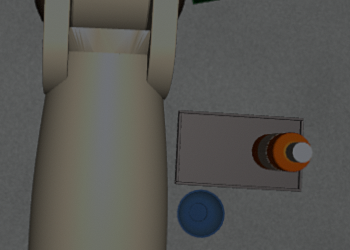

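The crop shows the orange bottle standing in the far end of the tray, with its cap at crop (302,152). It measures (0.447,-0.351), which matches the arm's own reading.

>>> step_arm(
  targets=[
    [1,[0,0,-10],[0,0,0]],
    [1,[0,0,-35],[0,0,0]],
    [1,[0,0,-55],[0,0,0]],
    [1,[0,0,-68],[0,0,0]],
    [1,[0,0,-71],[0,0,0]],
    [1,[0,0,-71],[0,0,0]],
  ],
)

```text
time: 8.2
ee_pos: [0.5831, -0.0124, 0.1514]
tcp_rot: [-180.0, -0.0, 160.4]
wrist_force: [-0.1, -0.3, 1.0]
opening: 0.085
grasp_force: 0.0
```

>>> step_arm(
  targets=[
    [0.2,[0,0,0],[0,0,0]],
    [0.2,[0,0,0],[0,0,0]],
    [0.2,[0,0,0],[0,0,0]],
    [0.2,[0,0,0],[0,0,0]],
    [0.2,[0,0,0],[0,0,0]],
    [0.2,[0,0,0],[0,0,0]],
  ],
)

```text
time: 8.8
ee_pos: [0.5836, -0.012, 0.1521]
tcp_rot: [-180.0, 0.1, 160.4]
wrist_force: [-1.0, -2.4, 5.6]
opening: 0.0323
grasp_force: 69.5
```

>>> step_arm(
  targets=[
    [0.2,[0,0,6],[0,0,0]],
    [0.2,[0,0,18],[0,0,0]],
    [0.2,[0,0,32],[0,0,0]],
    [0.2,[-3,-6,44],[0,0,0]],
    [0.2,[-10,-17,50],[0,0,0]],
    [0.2,[-21,-36,50],[0,0,0]],
    [0.2,[-34,-58,50],[0,0,0]],
    [0.2,[-48,-82,50],[0,0,0]],
  ],
)

```text
time: 9.6
ee_pos: [0.5343, -0.0951, 0.2016]
tcp_rot: [-180.0, 0.0, 160.4]
wrist_force: [-0.5, -0.5, -4.7]
opening: 0.032
grasp_force: 70.1
```

>>> step_arm(
  targets=[
    [0.2,[-14,-24,0],[0,0,0]],
    [0.2,[-28,-48,0],[0,0,0]],
    [0.2,[-42,-72,0],[0,0,0]],
    [0.2,[-56,-96,0],[0,0,0]],
    [0.2,[-69,-118,0],[0,0,0]],
    [0.2,[-79,-136,0],[0,0,0]],
    [0.2,[-85,-145,0],[0,0,0]],
    [0.2,[-87,-149,0],[0,0,0]],
  ],
)

```text
time: 10.4
ee_pos: [0.4474, -0.2437, 0.2016]
tcp_rot: [-180.0, 0.0, 160.3]
wrist_force: [0.7, 0.7, -5.6]
opening: 0.0319
grasp_force: 70.3
```

>>> step_arm(
  targets=[
    [0.2,[0,0,-8],[0,0,0]],
    [0.2,[0,0,-20],[0,0,0]],
    [0.2,[0,0,-32],[0,0,0]],
    [0.2,[0,0,-42],[0,0,0]],
    [0.2,[0,0,-48],[0,0,0]],
    [0.2,[0,0,-51],[0,0,0]],
    [0.2,[0,0,-53],[0,0,0]],
    [0.2,[0,0,-54],[0,0,0]],
  ],
)

```text
time: 11.2
ee_pos: [0.4487, -0.243, 0.1481]
tcp_rot: [-180.0, 0.1, 160.4]
wrist_force: [-1.0, 0.4, 4.0]
opening: 0.0317
grasp_force: 71.2
```

>>> step_arm(
  targets=[
    [0.6,[0,0,0],[0,0,0]],
    [1,[0,0,0],[0,0,0]],
    [1,[0,0,0],[0,0,0]],
    [1,[0,0,10],[0,0,0]],
    [1,[0,0,30],[0,0,0]],
    [1,[0,0,55],[0,0,0]],
    [1,[10,11,70],[0,0,0]],
    [1,[30,33,75],[0,0,0]],
  ],
)

```text
time: 12.0
ee_pos: [0.4786, -0.2107, 0.2255]
tcp_rot: [-180.0, 0.2, 160.3]
wrist_force: [0.5, 0.1, -0.7]
opening: 0.0851
grasp_force: 0.0
```

```bash
cat > look.py <<'E'
from h import *
import sys
o=bot.get_obs();print(o['time'],o['ee_pos'],o['opening'])
def hsv(p): h=cv2.cvtColor(p,cv2.COLOR_RGB2HSV).astype(int);return h[...,0],h[...,1],h[...,2]
for n in('top','side'):
    p,D=bot.camera(n);cv2.imwrite(f'pics/{n}{sys.argv[1]}.png',p[:,:,::-1]);H,S,V=hsv(p);W=cloud(n,D)
    inb=(W[...,0]>.5)&(W[...,0]<.72)&(W[...,1]<.1)&(W[...,1]>-.19)&(W[...,2]<.02)
    ms=[('matb',inb&(H>95)&(H<125)&(S>120),.009,None),('mato',inb&(H>5)&(H<24)&(S>120),.009,None),
     ('yel-jar',(H>24)&(H<36)&(S>150)&(W[...,2]>.055)&(W[...,2]<.085),.068,None)]
    for nm,m,z,_ in ms:
        try:
            c=max(cv2.findContours(m.astype(np.uint8),cv2.RETR_EXTERNAL,cv2.CHAIN_APPROX_NONE)[0],key=cv2.contourArea);print(n,nm,cv2.contourArea(c),*circ(n,c,z))
        except Exception as e: print(n,nm,'none')
E
python3 look.py 2
```

```text
12.0 [ 0.47864488 -0.21068725  0.22546303] 0.08513367739132627
top matb 1383.5 [ 0.58446473 -0.01400526] 0.08229116516416324
top mato 1396.0 [ 0.60945338 -0.09628013] 0.08301553742760316
top yel-jar 616.0 [ 0.65162608 -0.03344846] 0.05301815034899353
side matb 1167.5 [ 0.58383208 -0.01329871] 0.0826580809214246
side mato 1016.5 [ 0.60877738 -0.09521433] 0.08328505769749148
side yel-jar 506.0 [ 0.64971946 -0.02876704] 0.057434241709793075
```

View pics/side2.png

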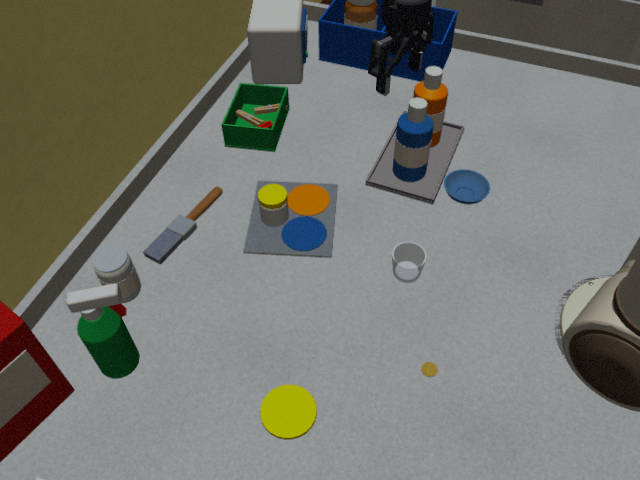

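The side view shows both bottles upright in the tray, at (410,150) and (430,110). The jar stands alone on the board at (272,203), and both mats are clear.

>>> step_arm(
  targets=[
    [1,[20,20,0],[0,0,0]],
    [1,[48,49,0],[0,0,0]],
    [1,[78,79,0],[0,0,0]],
    [1,[108,109,0],[0,0,0]],
    [1,[138,140,0],[0,0,0]],
    [1,[162,164,0],[0,0,0]],
    [1,[174,177,0],[0,0,0]],
    [1,[174,177,-20],[0,0,0]],
  ],
)

```text
time: 12.9
ee_pos: [0.6543, -0.0312, 0.2039]
tcp_rot: [179.9, 0.2, 160.6]
wrist_force: [-0.4, -0.1, -0.4]
opening: 0.0852
grasp_force: 0.0
```

>>> step_arm(
  targets=[
    [1,[0,0,-35],[0,0,0]],
    [1,[0,0,-70],[0,0,0]],
    [1,[0,0,-105],[0,0,0]],
    [1,[0,0,-135],[0,0,0]],
    [1,[0,0,-155],[0,0,0]],
    [1,[0,0,-168],[0,0,0]],
    [1,[0,0,-175],[0,0,0]],
    [1,[0,0,-175],[0,0,0]],
  ],
)

```text
time: 13.7
ee_pos: [0.6522, -0.033, 0.0271]
tcp_rot: [-180.0, -0.0, 160.4]
wrist_force: [-0.7, -1.0, 0.6]
opening: 0.0851
grasp_force: 0.0
```

>>> step_arm(
  targets=[
    [0.45,[0,0,0],[0,0,0]],
    [0.45,[0,0,0],[0,0,0]],
    [0.45,[0,0,0],[0,0,0]],
    [0.45,[0,0,0],[0,0,0]],
    [0.45,[0,0,0],[0,0,0]],
  ],
  force=40,
)

```text
time: 14.2
ee_pos: [0.6532, -0.0328, 0.0288]
tcp_rot: [180.0, 0.1, 160.4]
wrist_force: [0.2, -0.5, 6.4]
opening: 0.0531
grasp_force: 42.5
```

>>> step_arm(
  targets=[
    [0.45,[0,0,6],[0,0,0]],
    [0.45,[0,0,20],[0,0,0]],
    [0.45,[0,0,40],[0,0,0]],
    [0.45,[-5,10,54],[0,0,0]],
    [0.45,[-15,30,60],[0,0,0]],
    [0.45,[-29,57,60],[0,0,0]],
    [0.45,[-44,87,60],[0,0,0]],
    [0.45,[-60,118,60],[0,0,0]],
  ],
)

```text
time: 15.0
ee_pos: [0.5915, 0.0866, 0.0881]
tcp_rot: [180.0, 0.0, 160.4]
wrist_force: [-0.3, -0.3, -0.5]
opening: 0.053
grasp_force: 42.2
```

>>> step_arm(
  targets=[
    [0.45,[-18,35,0],[0,0,0]],
    [0.45,[-36,70,0],[0,0,0]],
    [0.45,[-54,105,0],[0,0,0]],
    [0.45,[-72,140,0],[0,0,0]],
    [0.45,[-89,173,0],[0,0,0]],
    [0.45,[-103,201,0],[0,0,0]],
    [0.45,[-112,219,0],[0,0,0]],
    [0.45,[-116,227,0],[0,0,0]],
  ],
)

```text
time: 15.8
ee_pos: [0.475, 0.3141, 0.088]
tcp_rot: [180.0, 0.0, 160.5]
wrist_force: [0.9, 0.1, -1.7]
opening: 0.0533
grasp_force: 42.3
```

>>> step_arm(
  targets=[
    [0.45,[0,0,-8],[0,0,0]],
    [0.45,[0,0,-20],[0,0,0]],
    [0.45,[0,0,-33],[0,0,0]],
    [0.45,[0,0,-44],[0,0,0]],
    [0.45,[0,0,-51],[0,0,0]],
    [0.45,[0,0,-55],[0,0,0]],
    [0.45,[0,0,-57],[0,0,0]],
    [0.45,[0,0,-57],[0,0,0]],
  ],
)

```text
time: 16.6
ee_pos: [0.4766, 0.3121, 0.0308]
tcp_rot: [180.0, 0.0, 160.4]
wrist_force: [-0.3, 0.1, 0.7]
opening: 0.0531
grasp_force: 42.4
```

>>> step_arm(
  targets=[
    [0.45,[0,0,-1],[0,0,0]],
    [0.7,[0,0,-1],[0,0,0]],
    [1,[0,0,-1],[0,0,0]],
    [1,[0,0,-1],[0,0,0]],
    [1,[0,0,10],[0,0,0]],
    [1,[0,0,30],[0,0,0]],
    [1,[0,0,60],[0,0,0]],
    [1,[0,0,100],[0,0,0]],
  ],
)

```text
time: 17.4
ee_pos: [0.4756, 0.3117, 0.1307]
tcp_rot: [-179.9, -0.1, 160.4]
wrist_force: [0.9, 0.2, -1.1]
opening: 0.0854
grasp_force: 0.0
```

>>> step_arm(
  targets=[
    [1,[-2,-40,35],[0,0,0]],
    [1,[-4,-80,70],[0,0,0]],
    [1,[-6,-115,95],[0,0,0]],
    [1,[-8,-150,95],[0,0,0]],
    [1,[-10,-190,95],[0,0,0]],
    [1,[-12,-230,95],[0,0,0]],
    [1,[-14,-270,95],[0,0,0]],
    [1,[-16,-310,95],[0,0,0]],
  ],
)

```text
time: 18.2
ee_pos: [0.46, 0.0007, 0.2263]
tcp_rot: [180.0, 0.1, 160.4]
wrist_force: [-0.5, 0.5, 0.0]
opening: 0.0853
grasp_force: 0.0
```

```bash
sed 's/(.*yel-jar.,(H/&/' look.py >/dev/null; python3 look.py 3; python3 - <<'E'
from h import *
p,D=bot.camera('top');W=cloud('top',D);h=cv2.cvtColor(p,cv2.COLOR_RGB2HSV).astype(int);S=h[...,1]
for near,nm in(((465,290),'b'),((552,300),'o')):
    try:
        c=blob((S<90)&(W[...,2]>.163)&(W[...,2]<.187)&(W[...,1]<-.2),near,100);print(nm,cv2.contourArea(c),*circ('top',c,.175))
    except ValueError: print('none')
E
```

```text
18.2 [0.45998099 0.00068001 0.22631683] 0.08528355635041296
top matb 402.5 [ 0.59115689 -0.01469546] 0.07159827844309913
top mato 822.5 [ 0.61423723 -0.09686792] 0.07652541405828193
top yel-jar 651.0 [0.47675319 0.31148822] 0.053750434757572955
side matb 1164.5 [ 0.58382483 -0.01321357] 0.08261853089538584
side mato 1017.5 [ 0.60874696 -0.09513698] 0.08322171739705285
side yel-jar 1064.5 [0.47562112 0.31322792] 0.05485872189288492
b 340.5 [ 0.44904339 -0.24258086] 0.0350480710322513
o 330.5 [ 0.44657451 -0.35169085] 0.03493718310575259
```

View pics/top3.png

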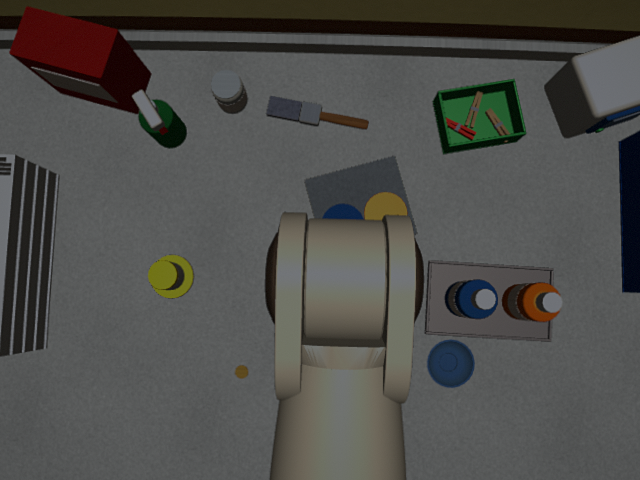

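The jar stands on the yellow stand, with its lid at (162,276), about 1 mm off centre. Both bottles are in the tray, with caps at (485,300) and (551,302), so I'll return the blue one now.

>>> step_arm(
  targets=[
    [1,[-1,-30,0],[0,0,0]],
    [1,[-3,-70,0],[0,0,0]],
    [1,[-5,-110,0],[0,0,0]],
    [1,[-7,-150,0],[0,0,0]],
    [1,[-9,-190,0],[0,0,0]],
    [1,[-11,-225,0],[0,0,0]],
    [1,[-11,-245,0],[0,0,0]],
    [1,[-11,-245,-5],[0,0,0]],
  ],
  force=70,
)

```text
time: 19.15
ee_pos: [0.4499, -0.244, 0.2207]
tcp_rot: [-180.0, 0.0, 160.3]
wrist_force: [-0.3, 1.1, -0.9]
opening: 0.0854
grasp_force: 0.0
```

>>> step_arm(
  targets=[
    [1,[0,0,-20],[0,0,0]],
    [1,[0,0,-45],[0,0,0]],
    [1,[0,0,-62],[0,0,0]],
    [1,[0,0,-70],[0,0,0]],
    [1,[0,0,-72],[0,0,0]],
    [1,[0,0,-72],[0,0,0]],
  ],
)

```text
time: 19.75
ee_pos: [0.4497, -0.2422, 0.1489]
tcp_rot: [180.0, 0.0, 160.5]
wrist_force: [-0.4, 0.5, -0.2]
opening: 0.0853
grasp_force: 0.0
```

>>> step_arm(
  targets=[
    [0.2,[0,0,0],[0,0,0]],
    [0.2,[0,0,0],[0,0,0]],
    [0.2,[0,0,0],[0,0,0]],
    [0.2,[0,0,0],[0,0,0]],
    [0.2,[0,0,0],[0,0,0]],
    [0.2,[0,0,0],[0,0,0]],
  ],
)

```text
time: 20.35
ee_pos: [0.4496, -0.2432, 0.149]
tcp_rot: [-180.0, 0.1, 160.4]
wrist_force: [-0.7, -2.0, 5.7]
opening: 0.0324
grasp_force: 69.3
```

>>> step_arm(
  targets=[
    [0.2,[0,0,6],[0,0,0]],
    [0.2,[0,0,20],[0,0,0]],
    [0.2,[0,0,36],[0,0,0]],
    [0.2,[3,6,48],[0,0,0]],
    [0.2,[10,17,54],[0,0,0]],
    [0.2,[21,36,54],[0,0,0]],
    [0.2,[34,58,54],[0,0,0]],
    [0.2,[48,82,54],[0,0,0]],
  ],
)

```text
time: 21.15
ee_pos: [0.498, -0.1592, 0.2022]
tcp_rot: [180.0, -0.0, 160.4]
wrist_force: [0.6, 0.3, -5.2]
opening: 0.0318
grasp_force: 70.0
```

>>> step_arm(
  targets=[
    [0.2,[14,24,0],[0,0,0]],
    [0.2,[28,48,0],[0,0,0]],
    [0.2,[42,72,0],[0,0,0]],
    [0.2,[56,96,0],[0,0,0]],
    [0.2,[69,118,0],[0,0,0]],
    [0.2,[79,136,0],[0,0,0]],
    [0.2,[85,144,0],[0,0,0]],
    [0.2,[87,147,0],[0,0,0]],
  ],
)

```text
time: 21.95
ee_pos: [0.5847, -0.0124, 0.2018]
tcp_rot: [-180.0, -0.0, 160.5]
wrist_force: [-0.8, 0.9, -5.6]
opening: 0.0321
grasp_force: 70.2
```

>>> step_arm(
  targets=[
    [0.2,[0,0,-8],[0,0,0]],
    [0.2,[0,0,-20],[0,0,0]],
    [0.2,[0,0,-31],[0,0,0]],
    [0.2,[0,0,-40],[0,0,0]],
    [0.2,[0,0,-45],[0,0,0]],
    [0.2,[0,0,-48],[0,0,0]],
    [0.2,[0,0,-50],[0,0,0]],
    [0.2,[0,0,-50],[0,0,0]],
  ],
)

```text
time: 22.75
ee_pos: [0.5846, -0.0139, 0.153]
tcp_rot: [180.0, 0.1, 160.4]
wrist_force: [-0.4, -0.1, -1.4]
opening: 0.0323
grasp_force: 70.6
```

>>> step_arm(
  targets=[
    [0.2,[0,0,-1],[0,0,0]],
    [0.6,[0,0,-1],[0,0,0]],
    [1,[0,0,-1],[0,0,0]],
    [1,[0,0,-1],[0,0,0]],
    [1,[0,0,10],[0,0,0]],
    [1,[0,0,35],[0,0,0]],
    [1,[0,0,60],[0,0,0]],
    [1,[-11,-27,70],[0,0,0]],
  ],
)

```text
time: 23.55
ee_pos: [0.5746, -0.0392, 0.2253]
tcp_rot: [179.9, 0.2, 160.6]
wrist_force: [0.4, -0.5, 0.1]
opening: 0.0851
grasp_force: 0.0
```

>>> step_arm(
  targets=[
    [1,[-16,-39,0],[0,0,0]],
    [1,[-32,-79,0],[0,0,0]],
    [1,[-48,-119,0],[0,0,0]],
    [1,[-64,-159,0],[0,0,0]],
    [1,[-80,-199,0],[0,0,0]],
    [1,[-96,-239,0],[0,0,0]],
    [1,[-112,-279,0],[0,0,0]],
    [1,[-126,-311,0],[0,0,0]],
  ],
)

```text
time: 24.35
ee_pos: [0.4463, -0.3538, 0.2232]
tcp_rot: [-180.0, 0.0, 160.4]
wrist_force: [1.2, 0.3, -1.0]
opening: 0.0854
grasp_force: 0.0
```

>>> step_arm(
  targets=[
    [1,[-1,0,-10],[0,0,0]],
    [1,[-1,0,-35],[0,0,0]],
    [1,[-1,0,-58],[0,0,0]],
    [1,[-1,0,-70],[0,0,0]],
    [1,[-1,0,-74],[0,0,0]],
    [1,[-1,0,-74],[0,0,0]],
  ],
)

```text
time: 24.95
ee_pos: [0.4466, -0.3515, 0.1486]
tcp_rot: [180.0, -0.0, 160.4]
wrist_force: [-0.2, -0.7, -0.4]
opening: 0.0855
grasp_force: 0.0
```

>>> step_arm(
  targets=[
    [0.2,[0,0,0],[0,0,0]],
    [0.2,[0,0,0],[0,0,0]],
    [0.2,[0,0,0],[0,0,0]],
    [0.2,[0,0,0],[0,0,0]],
    [0.2,[0,0,0],[0,0,0]],
    [0.2,[0,0,0],[0,0,0]],
  ],
)

```text
time: 25.55
ee_pos: [0.4466, -0.3522, 0.1492]
tcp_rot: [-180.0, 0.1, 160.4]
wrist_force: [0.3, -1.7, 6.1]
opening: 0.0319
grasp_force: 69.2
```

```bash
python3 - <<'E'
from h import *
for n in('top','side'):
    p,D=bot.camera(n);W=cloud(n,D);h=cv2.cvtColor(p,cv2.COLOR_RGB2HSV).astype(int);S=h[...,1]
    m=(S<90)&(W[...,2]>(.168 if n=='top' else .174))&(W[...,2]<.19)&(abs(W[...,0]-.584)<.06)&(abs(W[...,1]+.013)<.06)
    c=blob(m,(320,200),20);print(n,cv2.contourArea(c),*circ(n,c,.179))
E
```

```text
top 309.5 [ 0.58448139 -0.01503651] 0.033560536781449414
side 228.0 [ 0.58290577 -0.0115029 ] 0.03512820756445469
```

>>> step_arm(
  targets=[
    [0.2,[0,0,6],[0,0,0]],
    [0.2,[0,0,20],[0,0,0]],
    [0.2,[0,0,36],[0,0,0]],
    [0.2,[4,6,48],[0,0,0]],
    [0.2,[12,19,54],[0,0,0]],
    [0.2,[24,38,54],[0,0,0]],
    [0.2,[38,60,54],[0,0,0]],
    [0.2,[53,84,54],[0,0,0]],
  ],
)

```text
time: 26.45
ee_pos: [0.5001, -0.266, 0.2021]
tcp_rot: [180.0, -0.0, 160.4]
wrist_force: [-0.3, -0.5, -5.0]
opening: 0.0322
grasp_force: 70.0
```

>>> step_arm(
  targets=[
    [0.2,[15,24,0],[0,0,0]],
    [0.2,[30,48,0],[0,0,0]],
    [0.2,[45,72,0],[0,0,0]],
    [0.2,[60,96,0],[0,0,0]],
    [0.2,[75,119,0],[0,0,0]],
    [0.2,[90,142,0],[0,0,0]],
    [0.2,[102,161,0],[0,0,0]],
    [0.2,[109,172,0],[0,0,0]],
  ],
)

```text
time: 27.25
ee_pos: [0.609, -0.093, 0.2019]
tcp_rot: [180.0, -0.1, 160.5]
wrist_force: [0.5, -0.6, -5.2]
opening: 0.0321
grasp_force: 70.1
```

>>> step_arm(
  targets=[
    [0.2,[0,0,-8],[0,0,0]],
    [0.2,[0,0,-20],[0,0,0]],
    [0.2,[0,0,-31],[0,0,0]],
    [0.2,[0,0,-40],[0,0,0]],
    [0.2,[0,0,-45],[0,0,0]],
    [0.2,[0,0,-48],[0,0,0]],
    [0.2,[0,0,-50],[0,0,0]],
    [0.2,[0,0,-50],[0,0,0]],
  ],
)

```text
time: 28.05
ee_pos: [0.6086, -0.0961, 0.1532]
tcp_rot: [180.0, 0.1, 160.4]
wrist_force: [-1.2, -0.8, 0.0]
opening: 0.0322
grasp_force: 70.7
```

Partial contact, so I'll release here, retreat to the front right, and check.

>>> step_arm(
  targets=[
    [0.2,[0,0,-1],[0,0,0]],
    [0.6,[0,0,-1],[0,0,0]],
    [1,[0,0,-1],[0,0,0]],
    [1,[0,0,-1],[0,0,0]],
    [1,[0,0,10],[0,0,0]],
    [1,[0,0,35],[0,0,0]],
    [1,[0,0,65],[0,0,0]],
    [1,[-10,-20,85],[0,0,0]],
  ],
)

```text
time: 28.85
ee_pos: [0.5991, -0.1145, 0.2399]
tcp_rot: [179.9, 0.1, 160.6]
wrist_force: [0.8, 0.7, -0.3]
opening: 0.0851
grasp_force: 0.0
```

>>> step_arm(
  targets=[
    [1,[-20,-40,0],[0,0,0]],
    [1,[-38,-75,0],[0,0,0]],
    [1,[-56,-110,0],[0,0,0]],
    [1,[-74,-145,0],[0,0,0]],
    [1,[-90,-175,0],[0,0,0]],
    [1,[-95,-190,0],[0,0,0]],
    [1,[-95,-190,0],[0,0,0]],
    [1,[-95,-190,0],[0,0,0]],
  ],
)

```text
time: 29.65
ee_pos: [0.5037, -0.3055, 0.2376]
tcp_rot: [180.0, 0.0, 160.4]
wrist_force: [-0.1, -0.4, 0.1]
opening: 0.0858
grasp_force: 0.0
```

```bash
python3 look.py 4; python3 - <<'E'
from h import *
for n in('top','side'):
  p,D=bot.camera(n);W=cloud(n,D);h=cv2.cvtColor(p,cv2.COLOR_RGB2HSV).astype(int);S=h[...,1]
  for nm,x,y in(('b',.584,-.013),('o',.609,-.096)):
    m=(S<90)&(W[...,2]>(.168 if n=='top' else .174))&(W[...,2]<.19)&(np.hypot(W[...,0]-x,W[...,1]-y)<.035)
    c=blob(m,(320,200),20);print(n,nm,cv2.contourArea(c),*circ(n,c,.179))
E
```

```text
29.65 [ 0.50372314 -0.30547558  0.23758729] 0.08580198908818389
top matb 249.5 [ 0.58424739 -0.01374353] 0.08204034188766236
top mato 272.5 [ 0.60933857 -0.09606649] 0.08263982777329876
top yel-jar 647.5 [0.4767761  0.31150626] 0.05377389912131954
side matb 384.5 [ 0.58361433 -0.01295375] 0.08235872195614685
side mato 70.0 [ 0.5899526  -0.10082604] 0.049053590900471504
side yel-jar 1064.0 [0.47532593 0.313199  ] 0.05493141457416817
top b 309.0 [ 0.58447785 -0.01500371] 0.033598392697808906
top o 305.5 [ 0.60844578 -0.09767703] 0.03351935577927129
side b 228.5 [ 0.5832471  -0.01150714] 0.03486863392675144
side o 196.5 [ 0.60787    -0.09442519] 0.03562374502357695
```

View pics/side4.png

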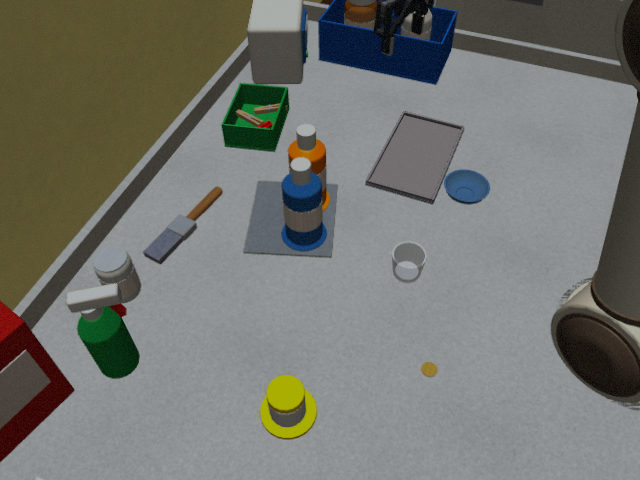

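The side view shows both bottles standing on their own mats at (303,205) and (307,165), about 1–2 mm off centre. The jar is on the stand at (287,402), and the arm is clear of everything.

```bash
python3 -c "
from workcell import bot
print(bot.job_done())"
```

```text
the job is handed in; nothing more can be done
None
```

I handed the job in at about 30 s of the 122 s allowed: the jar is on the yellow stand and both bottles are back on their own mats, all upright, released and within about 2 mm of centre by camera; the hand-in call returned no verdict.

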